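# Click the station marker into place on a tool-loading rack

## Robot

A 6-joint arm with a two-finger parallel gripper is mounted at the origin on the work surface. World frame = base frame: x ahead of the robot, y to its left, z up, the work surface at z = 0. Lengths are in mm, angles in rad, forces in N, time in s.
With the tool pointing down it reaches from about 350 to 875 mm from the base axis. Payload 4.2 kg.
Tool frame: the origin (TCP) lies on the centre line of the jaws, within the pads' length; the fingertips stand 19 mm ahead of it and the grasp point (between the pads) is the TCP (finger_overhang is the distance from the TCP to the fingertips, in mm); z points along the fingers, y is the line along which they close (so a half turn about z gives the same grasp; the last joint's range is limited). The gripper opens to 85 mm and grips with 20 to 120 N. Pads are 22 mm wide; open, the fingers measure 114 mm over their backs; the gripper's body (76 mm by 85 mm) begins 54 mm behind the grasp point. The pads swing forward as they close: fully open they stand 13 mm farther back than shut.
Start: joints at [-0.849, 0.385, 0.008, 0, -1.194, -0.259], TCP at [279.046, -559.225, 215.212] pointing down, gripper open.
Joint ranges: [-3.14, 3.14], [-1.21, 2.06], [-1.07, 1.41], [-3.16, 2.05], [-2.99, -0.16], [-3.1, 3.1]. Speed limits (rad/s): [2.79, 2.79, 3.14, 3.14, 3.14, 3.14].

## Interface

Orientations are given as a 3x3 rotation matrix whose columns are the frame's x, y, z axes.
In Python, from cell import * gives the robot as it stands. Calls block until the motion is done:
- move_to(position, orientation): joint-space move of the TCP to a pose.
- movel(position, attitude=None, rate=150, guard=None): straight line of the TCP; attitude=None keeps the orientation; rate is the mean speed in mm/s. With guard (N) it stops when the force on the tool has changed by that much, and returns True; else False.
- move_j(angles): joint-space move.
- gripper_to(opening, effort=None): finger opening in mm; effort is the grip in N (None keeps the last); returns when the fingers have stopped.
- dwell(seconds).
- ik(position, orientation): joint angles nearest the present ones, or None.
- observe(): the state.
- camera(name): name is "scene" or "top"; returns the picture (384x512x3 uint8, red, green, blue); there is no depth.
- get_calibration(name): a dict with "mtx" (3x3 intrinsics, pixels), "view" (4x4, takes a point from world to camera coordinates). Camera axes: x right, y down, z forward; pixel columns grow to the right and rows downward; lengths in mm; the calibration is good to about 2 mm. A picture is of the moment at which its call begins. get_calibration takes no time and is no camera call.
A pose or a line that the arm cannot do raises Unreachable and nothing moves.
- hand_in(): hands the job in; it is judged then, once.
The state is a dict: "time": time; "qpos": joint angles; "qd": joint speeds; "effort": joint torques, N m; "position": TCP position; "tcp_rot": TCP orientation; "wrist_force": force on the tool from outside, world axes, zero at the start; "moment": the same for the moment, N m; "grip_width": finger opening in mm; "finger_force": force on a finger pad.
Only numpy, scipy, OpenCV 4.12 (cv2) and the standard library are available. Lean on these libraries where they do the work, as an engineer would, in place of code of your own. Each camera call takes 0.05 s, during which the arm holds its last target. There are 200 camera calls.

## Task

Push the black sliding marker along its rail until its spring pin clicks down into the notch beside the red block with the one large socket, the place where the next tool holder goes. Push it gently with the fingers only - do not grip the marker - take the fingers away afterwards, and leave the loose tool holder, nut and wrench where they are.

Things in the scene. Friction and masses are not known exactly. Their poses are not given: they have to be found in the camera images.
- rack: Fixed tool-loading rack: aluminium base plate, 8 mm thick, 350 mm along y, reaching in x from -40 to +145 mm; origin on the bench under the middle of the rail, z up; position and yaw vary. A steel rail lies on it along y; three red socket blocks stand on the +x side of the rail, one beside each notch.
- rail_mid (a point): Middle of the rail's top, 36 mm above the bench, axes as the rack's. The rail is level, 30 mm wide, 320 mm long along y. Across its top run three V notches, 14 mm wide at the mouth and 7 mm deep, at y = -90, 0 and +90 mm. Dark end stops, no higher than the rail, at y = -164 and +164 mm.
- marker: Black marker slide. Origin at its middle on the level of the rail's top; axes as the rack's. Main block 48 mm across the rail (x), 44 mm along it (y), 2 to 38 mm above the origin. Its flat ends at y = -22 and +22 mm are the faces to push, right above the rail. A 10 mm wide stub pointer near the top projects to x = +42 mm; skirts hang beside the rail. It starts between the notches at y = 0 and +90 mm.
- marker_mid (a point): Middle of the marker's main block (20 mm above its origin). The marker only slides along the rail, 130 mm either way of its middle, cannot come off, and stays where left (1.5 N friction). From 7 mm off a notch's middle its spring pin sinks and the push force fades; from about 4 mm the pin snaps in, pulling it to the middle with no push left. About 8 N pushes it out again, either way.
- pin_cap (a point): Top of the upright steel pin, 12 mm diameter, that sticks out of the middle of the marker's top. On the plain rail it stands 51 mm above the marker's origin (87 mm above the bench, 13 mm proud of the marker); in a notch it is about 5 mm lower (46 mm above the marker's origin).
- block_single: Red plastic block with ONE large round socket (54 mm diameter, 34 mm deep) in its top: the target station. Block 80 by 80 by 40 mm tall, fixed on the rack's plate, origin at the centre of its underside (8 mm above the bench, block top 48 mm above), 95 mm to the +x side of the rail's centre line, axes as the rack's. Its middle along y is exactly level with the middle of its notch. Stands at any of the three stations.
- block_pair: Red block of the same outside size and fixing, with TWO sockets of 26 mm side by side. Not the target.
- block_four: Red block of the same outside size and fixing, with FOUR small sockets of 18 mm. Not the target.
- holder_mid (a point): Middle (63 mm up) of a loose dark steel tool holder standing on the bench, 125 mm tall, up to 72 mm diameter, 0.8 kg; bystander, leave it.
- nut_mid (a point): Middle (11 mm up) of a loose steel collet nut, a ring 50 mm outside, 22 mm tall, lying on the bench; bystander, leave it.
- wrench_mid (a point): Middle of a loose steel wrench, 160 mm long, lying on the bench on the robot's side of the rack, roughly along y; bystander, leave it.

How it is judged (in metres and radians):
On the way:
1. the fingers push the marker (contact force between the fingers and marker above 0.3 N), for 0.05 s.
At the end, for the whole second after the job is handed in: The marker is at rest within 3 mm of the middle of the notch beside the one-socket block, with its pin dropped at least 3 mm into the notch (y of marker in the frame of block_single between -0.003 and 0.003 m and z of pin_cap in the frame of marker below 0.048 m and linear speed of marker below 0.005 m/s); the robot touches nothing.
It fails at once if the tool holder, nut or wrench is moved more than 15 mm (or picked up) (distance of any of holder_mid, nut_mid, wrench_mid from where it was at the start of the episode above 0.015 m).
It fails at once if the marker is gripped, or shoved or pressed with more than 35 N (contact force between the fingers and marker above 35 N).
It also fails if it takes over 54 s, if anything falls off the work surface, if the arm or the gripper's body presses on something with over 40 N, if the wrist force passes 120 N, or if a joint passes its speed limit or range.

## Working session

There is one attempt and no reset: what is moved stays moved. The work goes in short steps, each a Python script; the robot and the scene stay as the last script left them, time stands still between calls to the robot, and variables do not carry over. Pictures are saved under pics/ and viewed, at most 10 in all, crops included, and the job is handed in when it is done.

```bash
mkdir -p pics
python3 - <<'E'
from cell import *
import cv2
for n in("top","scene"):
    cv2.imwrite(f"pics/{n}0.png",cv2.resize(camera(n)[:,:,::-1],(800,600),interpolation=cv2.INTER_CUBIC))
    c=get_calibration(n);print(n,c["mtx"].round(1).tolist(),c["view"].round(3).tolist())
E
```

```text
top [[434.3, 0.0, 254.1], [0.0, 434.3, 195.0], [0.0, 0.0, 1.0]] [[0.006, -1.0, -0.0, -39.878], [-0.998, -0.006, -0.059, 543.349], [0.059, 0.001, -0.998, 1177.923], [0.0, 0.0, 0.0, 1.0]]
scene [[439.2, 0.0, 256.7], [0.0, 439.2, 188.6], [0.0, 0.0, 1.0]] [[0.411, 0.912, -0.01, -211.13], [0.768, -0.352, -0.536, -391.148], [-0.492, 0.213, -0.844, 1708.925], [0.0, 0.0, 0.0, 1.0]]
```

View pics/top0.png

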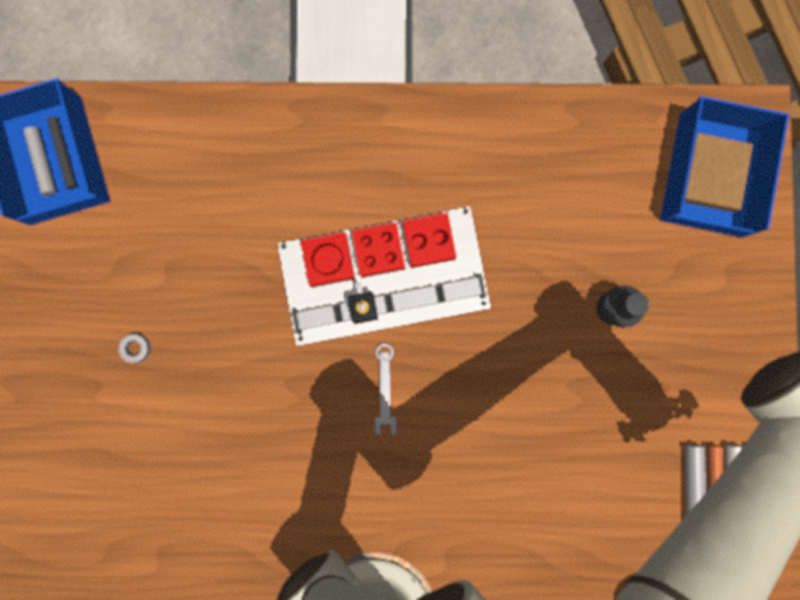

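View pics/scene0.png

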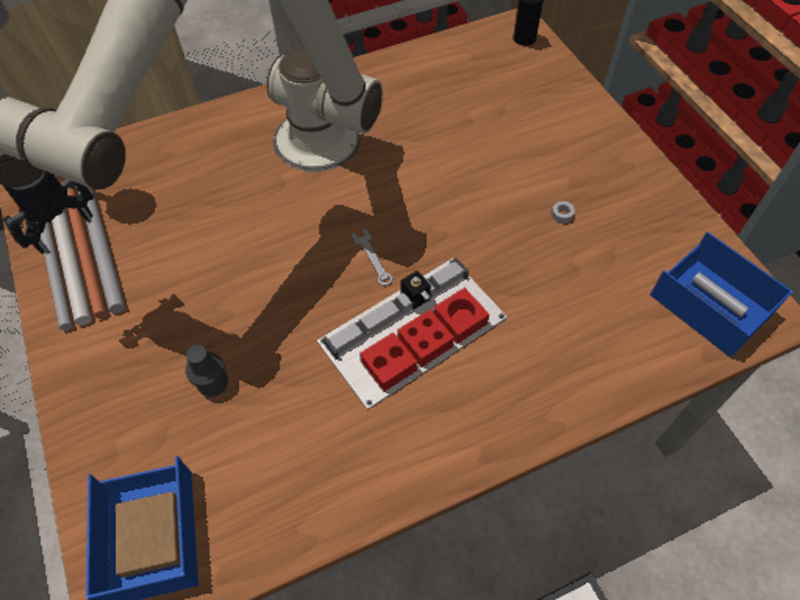

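The single-socket block is at the left/+y station: top view (327,259), scene view (462,308). The marker's pin is at top (362,307) and scene (416,283), so the push goes in +y. Next I'll fit the rack pose from the plate corners and notches.

```bash
cat > fit.py <<'E'
from cell import *
import numpy as np
from scipy.optimize import least_squares
def proj(n,P):
    c=get_calibration(n);p=np.array(c["view"])@np.r_[P,1]
    q=np.array(c["mtx"])@p[:3];return ((q[:2]/q[2])+.5)/.64-.5   # in 800x600 view pixels
def W(s,P):
    c,t=np.cos(s[2]),np.sin(s[2]);return np.array([s[0]+c*P[0]-t*P[1],s[1]+t*P[0]+c*P[1],P[2]])
obs=[("top",(145,175,8),(280,243)),("top",(145,-175,8),(470,207)),("top",(-40,-175,8),(490,308)),("top",(-40,175,8),(297,344)),
("top",(0,90,36),(338,312)),("top",(0,0,36),(388,303)),("top",(0,-90,36),(439,293)),
("scene",(145,175,8),(507,317)),("scene",(145,-175,8),(369,408)),("scene",(-40,-175,8),(318,341))]
pin=[("top",(362,307)),("scene",(416,282))]
def res(s):
    r=[proj(n,W(s,P))-o for n,P,o in obs]+[proj(n,W(s,(0,s[3],87)))-o for n,o in pin]
    return np.concatenate(r)
def fit(): return least_squares(res,[600,0,.2,45],loss="soft_l1",x_scale=[10,10,.1,10])
E
python3 - <<'E'
from fit import *
f=fit();print(f.x.round(3));print(res(f.x).reshape(-1,2).round(1).tolist())
print(W(f.x,(0,f.x[3],36)),W(f.x,(0,90,36)))
for i,n in enumerate(("top","scene")):
    print(proj(n,W(f.x,(95,90,48))))
s=f.x;x=np.array([np.cos(s[2]),np.sin(s[2]),0]);z=np.array([0,0,-1.])
for sg in(1,-1):
    R=np.c_[np.cross(sg*x,z),sg*x,z]; print(ik(W(s,(0,s[3]-60,67)),R))
E
```

```text
[ 5.4599e+02 -2.1733e+01  1.9500e-01  4.4293e+01]
[[-2.8, -0.7], [-0.0, -1.1], [0.2, -0.5], [-1.3, 0.5], [-0.4, 0.5], [0.7, -0.2], [0.8, 0.1], [0.8, -0.5], [-1.8, 0.5], [-1.6, -1.5], [0.0, -1.1], [-0.4, -3.4]]
[537.42790592  21.72510971  36.        ] [528.59281525  66.56992963  36.        ]
[326.89322371 257.99041265]
[461.63557622 310.21557905]
None
[ 0.22709173  0.413716   -0.36761205  0.         -0.78946828 -0.03256825]
```

```bash
cat >> fit.py <<'E'
s=fit().x
ex=np.array([np.cos(s[2]),np.sin(s[2]),0]);ey=np.array([-ex[1],ex[0],0]);z=np.array([0,0,-1.])
R=np.c_[np.cross(-ex,z),-ex,z]
E
python3 - <<'E'
from fit import *
import cv2
gripper_to(0)
y0=s[3]-60
move_to(W(s,(0,y0,200)),R)
movel(W(s,(0,y0,69)),rate=100,guard=8)
dwell(.3);f0=np.array(observe()["wrist_force"]);np.save("f0.npy",f0);print(observe()["position"],f0)
for y in np.arange(y0+5,42,4):
    g=movel(W(s,(0,y,69)),rate=25,guard=6)
    o=observe();print(round(o["time"],1),round(y,1),g,((np.array(o["wrist_force"])-f0)@ey).round(2))
    if g: break
for n in("top","scene"):
    I=camera(n)[:,:,::-1];u,v=((proj(n,W(s,(0,60,60)))+.5)*.64).astype(int)
    cv2.imwrite(f"pics/{n}1.png",cv2.resize(I[v-50:v+50,u-65:u+65],(780,600),interpolation=cv2.INTER_CUBIC));print(u,v)
E
```

```text
[549.17012765 -37.09633751  69.30728531] [-1.00623187 -0.41614009  0.59816718]
5.1 -10.7 False 0.3
5.4 -6.7 False -0.72
5.7 -2.7 False 0.35
6.0 1.3 False 0.02
6.3 5.3 False 0.59
6.6 9.3 False 0.55
6.9 13.3 False 1.31
7.2 17.3 False -0.99
7.5 21.3 False 0.71
7.9 25.3 False 0.67
8.2 29.3 False -1.39
8.5 33.3 False -0.74
8.8 37.3 False -0.74
9.1 41.3 False -0.93
226 197
270 180
```

View pics/scene1.png

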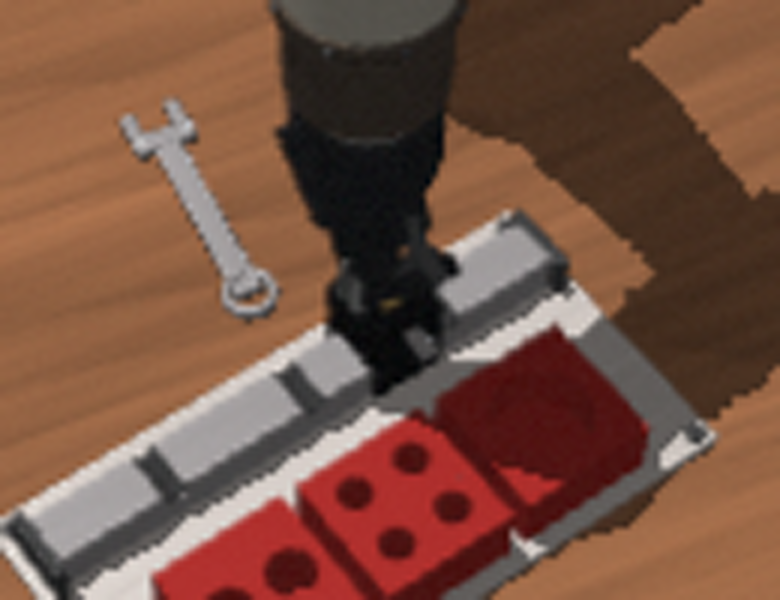

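Run:
```python
from fit import *
f0=np.load("f0.npy")
def F():
    a=[]
    for _ in range(12): dwell(.02);a.append((np.array(observe()["wrist_force"])-f0)@ey)
    return np.mean(a)
for y in [44,47,49]+list(np.arange(50,62,1.)):
    g=movel(W(s,(0,y,69)),rate=10,guard=5)
    f=F();print(round(observe()["time"],1),y,g,f.round(2))
    if g or f<-3: break
```

```text
9.8 44 False -1.67
10.5 47 False -1.25
11.0 49 False -1.38
11.5 50.0 False -1.65
11.9 51.0 False -1.54
12.4 52.0 False -1.82
12.8 53.0 False -1.69
13.3 54.0 False -1.56
13.7 55.0 False -1.61
14.2 56.0 False -1.8
14.6 57.0 False -1.59
15.1 58.0 False -1.47
15.5 59.0 False -1.44
16.0 60.0 False -1.73
16.4 61.0 False -1.49
```

Run:
```python
from fit import *
import cv2
p=np.array(observe()["position"]);d=p-W(s,(0,0,0));print(d@ex,d@ey,p[2])
movel(W(s,(0,40,69)),rate=60);movel(W(s,(0,40,200)),rate=150);movel(W(s,(0,-110,260)),rate=150)
for n in("top","scene"):
    I=camera(n)[:,:,::-1];u,v=((proj(n,W(s,(0,60,60)))+.5)*.64).astype(int)
    cv2.imwrite(f"pics/{n}2.png",cv2.resize(I[v-50:v+50,u-65:u+65],(780,600),interpolation=cv2.INTER_CUBIC));print(n,u,v)
    for y in(0,60,80,90,100): 
        for h in(36,82,87):
            q=(proj(n,W(s,(0,y,h)))+.5)*.64-.5; print(y,h,((q-[u-65,v-50]+.5)*6-.5).round())
```

```text
0.002300998934291205 61.01544806812373 69.00155507117105
top 226 197
0 36 [528. 282.]
0 82 [527. 276.]
0 87 [527. 275.]
60 36 [397. 307.]
60 82 [390. 301.]
60 87 [390. 301.]
80 36 [354. 315.]
80 82 [345. 310.]
80 87 [344. 310.]
90 36 [332. 320.]
90 82 [322. 314.]
90 87 [321. 314.]
100 36 [310. 324.]
100 82 [300. 319.]
100 87 [298. 318.]
scene 270 180
0 36 [300. 385.]
0 82 [298. 338.]
0 87 [298. 333.]
60 36 [390. 330.]
60 82 [392. 282.]
60 87 [392. 277.]
80 36 [420. 312.]
80 82 [422. 264.]
80 87 [422. 258.]
90 36 [435. 303.]
90 82 [437. 255.]
90 87 [438. 249.]
100 36 [449. 294.]
100 82 [452. 246.]
100 87 [453. 240.]
```

View pics/top2.png

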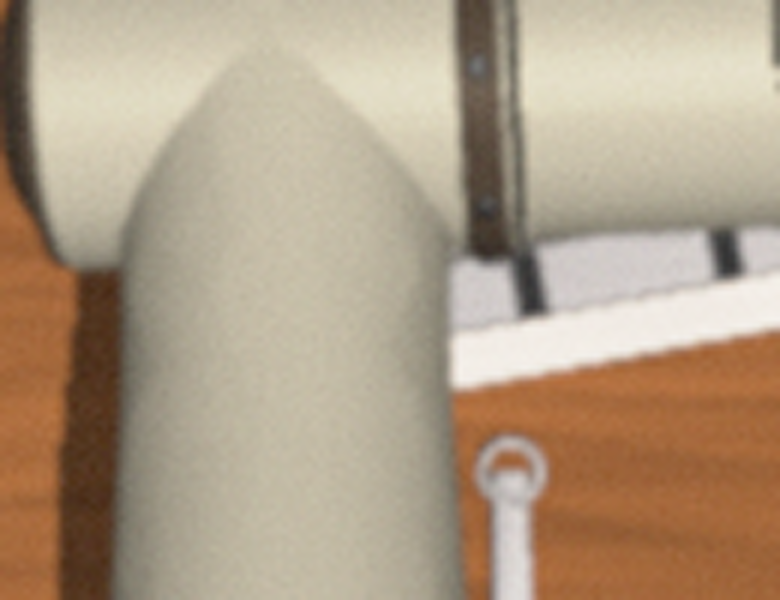

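View pics/scene2.png

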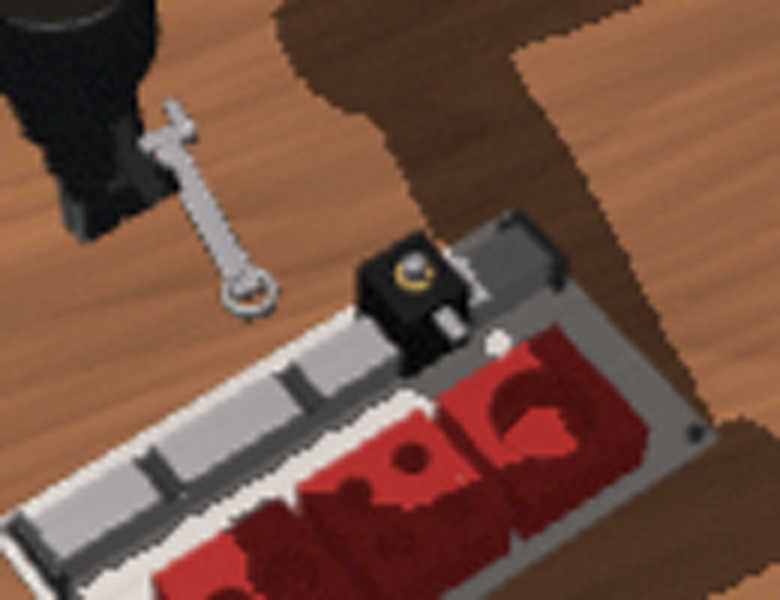

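Run:
```python
from fit import *
import cv2
o=observe();p=np.array(o["position"]);T=np.array(o["tcp_rot"])
print(o["grip_width"],p,T.round(2).tolist(),R.round(2).tolist(),o["time"])
for v in([0,0,19],[0,20,19],[11,0,19],[-11,0,19],[0,0,0]):
    q=(proj("scene",p+T@np.array(v))+.5)*.64-.5;print(v,((q-[205,130]+.5)*6-.5).round())
I=camera("scene")[:,:,::-1]
q=((proj("scene",p)+.5)*.64).astype(int);print(q)
cv2.imwrite("pics/g.png",cv2.resize(I[q[1]-50:q[1]+50,q[0]-65:q[0]+65],(780,600),interpolation=cv2.INTER_CUBIC))
```

```text
-0.20025892891011943 [ 567.03456215 -128.9454439   259.69345142] [[0.19, -0.98, -0.0], [-0.98, -0.19, 0.0], [-0.0, 0.0, -1.0]] [[0.19, -0.98, 0.0], [-0.98, -0.19, 0.0], [0.0, -0.0, -1.0]] 19.2583
[0, 0, 19] [ 97. 268.]
[0, 20, 19] [ 74. 238.]
[11, 0, 19] [ 77. 279.]
[-11, 0, 19] [118. 256.]
[0, 0, 0] [ 94. 244.]
[220 170]
```

View pics/g.png

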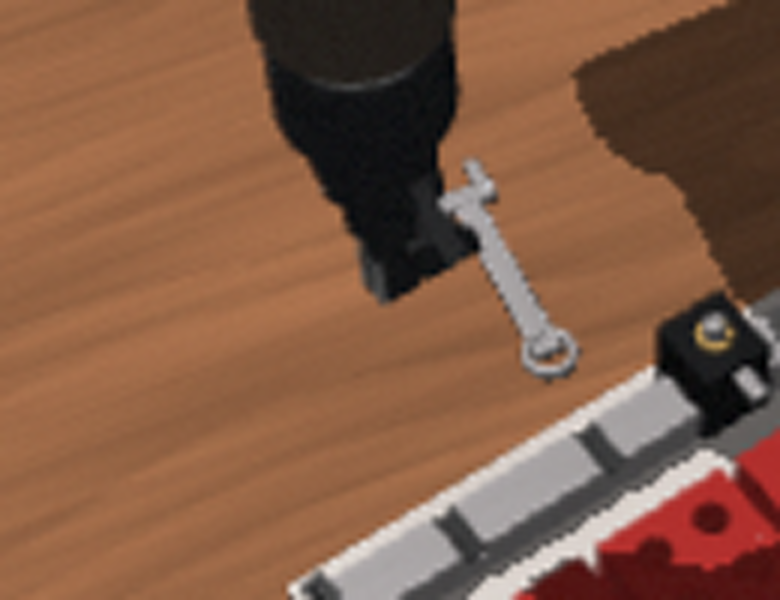

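The pin is still up at y≈78, so the marker is short of the notch. The 17 mm offset between TCP and marker suggests the fingers pushed on the pin, above the block, which means the tips sit higher than I assumed. I'll find the real tip height with a guarded touch on the rail behind the marker.

Run:
```python
from fit import *
movel(W(s,(0,26,150)),rate=150);movel(W(s,(0,26,72)),rate=100,guard=8);dwell(.2)
g=movel(W(s,(0,26,35)),rate=15,guard=5)
o=observe();print(g,o["position"],np.array(o["wrist_force"]).round(1),o["time"])
z0=o["position"][2]
movel(W(s,(0,26,z0+12)),rate=40)
o=observe();print(o["position"],np.array(o["wrist_force"]).round(1),o["time"])
```

```text
False [540.97381527   3.78859771  35.04325103] [ 1.4 -0.1  0.1] 24.375
[541.17481278   3.86600343  47.496859  ] [ 0.7 -0.7 -0.2] 24.825
```

No contact with the rail even at TCP z=35, so the tips really are about 20 mm or more higher than stated. I'll push at that lower height, on the block face.

Run:
```python
from fit import *
movel(W(s,(0,28,36)),rate=40,guard=6)
dwell(.2);f0=np.mean([(dwell(.02),np.array(observe()["wrist_force"]))[1] for _ in range(10)],axis=0)
def F():
    a=[]
    for _ in range(8): dwell(.02);a.append((np.array(observe()["wrist_force"])-f0)@ey)
    return np.mean(a)
hit=False
for y in [36,40,43,45,47,48,49,50]+list(np.arange(51,66,1.)):
    g=movel(W(s,(0,y,36)),rate=12,guard=5)
    f=F();print(round(observe()["time"],1),y,g,f.round(2))
    if g or f<-3: break
import cv2
I=camera("scene")[:,:,::-1];u,v=270,180
cv2.imwrite("pics/s3.png",cv2.resize(I[v-50:v+50,u-65:u+65],(780,600),interpolation=cv2.INTER_CUBIC))
```

```text
26.6 36 False 0.43
27.2 40 False 0.33
27.7 43 False 0.04
28.2 45 False -1.25
28.6 47 False -0.66
29.0 48 False -0.62
29.4 49 False -0.83
29.8 50 False -0.19
30.2 51.0 False 0.6
30.5 52.0 False 0.18
30.9 53.0 False 0.2
31.3 54.0 False 0.27
31.7 55.0 False 0.32
32.1 56.0 False 0.01
32.5 57.0 False -3.05
```

View pics/s3.png

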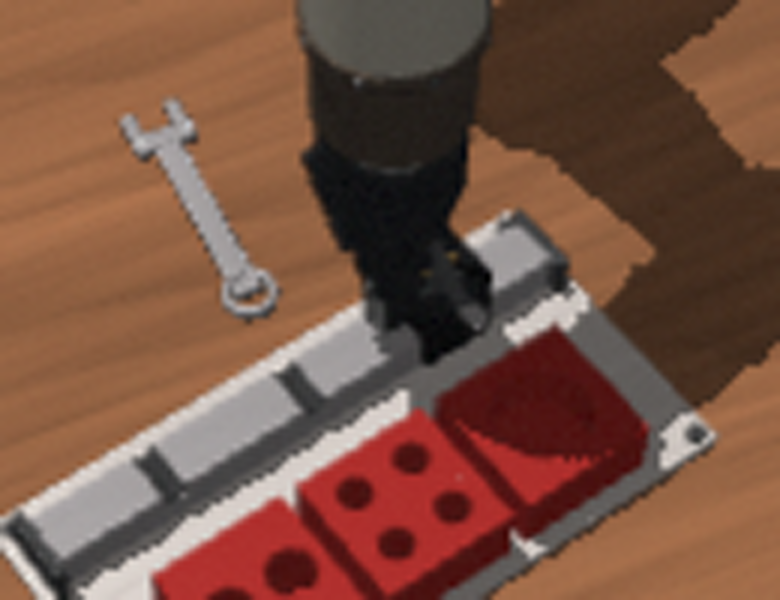

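The force signature is right: contact at 45, fading at about 50, zero from 51 (the snap), then resistance of 3 N at 57, which is where the marker should be centred. I'll withdraw along the rail, go up, and verify.

Run:
```python
from fit import *
import cv2
movel(W(s,(0,35,36)),rate=60);movel(W(s,(0,35,200)),rate=150);movel(W(s,(0,-200,220)),rate=200)
dwell(.3);o=observe();print(o["time"],np.array(o["wrist_force"]).round(1))
o2=[]
for n in("scene","top"):
    I=camera(n)[:,:,::-1];u,v=((proj(n,W(s,(0,60,60)))+.5)*.64).astype(int)
    o2.append(cv2.resize(I[v-50:v+50,u-65:u+65],(390,300),interpolation=cv2.INTER_CUBIC))
    print(n,[(h,((((proj(n,W(s,(0,90,h)))+.5)*.64-[u-65,v-50])*3)-.5).round()) for h in(82,87)])
cv2.imwrite("pics/end.png",np.hstack(o2))
```

```text
35.9 [ 0.8  0.2 -0.2]
scene [(82, array([218., 127.])), (87, array([219., 124.]))]
top [(82, array([161., 157.])), (87, array([160., 157.]))]
```

View pics/end.png

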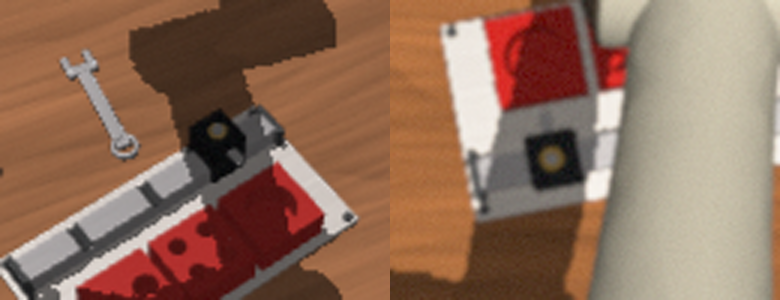

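The end picture shows the pin at scene (217,130) and top (161,158). Both match the predicted seated position (y=90, cap 82 mm high), and the wrench hasn't moved.

```bash
python3 -c "
from cell import *
print(hand_in())"
```

```text
the job is handed in; nothing more can be done
None
```

I pushed the marker into the notch beside the one-socket block, withdrew the fingers and handed the job in; the push force and the final pictures both show the pin seated, but no verdict came back. On the first push the fingers sat higher than the stated tool geometry implies and appear to have pushed the pin, so I finished lower, on the block face.

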